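# Clock the dust pot's head to the exhaust pipe and close the line

## Robot

A 7-joint arm with a two-finger parallel gripper is mounted at the origin on the work surface. World frame = base frame: x ahead of the robot, y to its left, z up, the work surface at z = 0. Lengths are in m, angles in rad, forces in N, time in s.
With the tool pointing down it reaches from about 0.425 to 0.875 m from the base axis. Payload 8.4 kg.
Tool frame: the origin (TCP) lies midway between the tips of the shut fingers; the grasp point (between the pads) lies 19 mm behind it (r.pinch_z is the distance from the TCP to the grasp point, in m); z points along the fingers, y is the line along which they close (so a half turn about z gives the same grasp; the last joint's range is limited). The gripper opens to 87 mm and grips with 3 to 60 N. Pads are 19 mm wide; open, the fingers measure 117 mm over their backs; the gripper's body (75 mm by 190 mm) begins 51 mm behind the grasp point.
Start: joints at [-1.323, 0.333, 0.04, 1.465, -0.013, 1.343, -0.059], TCP at [0.221, 0.611, 0.223] pointing down, gripper open.
Joint ranges: [-2.58, 2.58], [-0.38, 2.09], [-1.3, 1.39], [0.25, 2.4], [-1.5, 4.64], [0.08, 2.09], [-2.65, 2.65]. Speed limits (rad/s): [2.22, 2.22, 2.79, 2.79, 3.14, 3.14, 3.14].

## Interface

Orientations are given as a rotation vector (axis times angle).
In Python, from plant import r gives the robot as it stands.
- The arm moves only by the tool jog_arm, never from a script. Its argument "targets" is a list of rows, each a list of 4 numbers: the shift along the tool's x, y, z in m, then the turn about the tool's z in degrees. A call has 1 to 5 rows; each row shifts and turns the commanded pose from where the row before left it, along the tool's axes as they then stand; what a row does not reach is not made up. A row lasts 1/10 s, in which the tool goes at most 50 mm and 8.59 degrees, less where a joint would pass 70% of its speed; a pose out of reach is approached as far as the arm can. A call is refused whole if a number of a shift passes 0.05 or a number of a turn 8.59, either way. A call with a gripper value outside its range is refused whole. "fingers" is the opening, from 0 (shut) to 1 (fully open), set as the call begins (left out, the last holds). The fingers move at their own pace and stop on an object; the grip force is fixed at half the most. Time passes only in rows, so rows that do not move let the fingers close. It gives the time, the measured TCP pose, the force, the opening and the grip force at its end, in the units of the state.
- r.sense(): the state, without advancing time (a new reading comes with each control period).
- r.get_image(name): name is "scene" or "top"; returns (picture, depth): 420x560x3 uint8, red, green, blue; 420x560 float32, m along the optical axis (not along the pixel's ray), 0 where there is no reading.
- r.get_calibration(name): a dict with "fx", "fy", "cx", "cy" (pixels), "origin" and "orientation" of the camera in the world. Camera axes: x right, y up, looking along -z (the intrinsics and any distortion apply to the point x, -y, -z); pixel columns grow to the right and rows downward; lengths in m; the calibration is good to about 2 mm. A picture is of the moment at which its call begins. get_calibration takes no time and is no camera call.
- r.hand_in(): hands the job in; it is judged then, once.
The state is a dict: "t": time; "joint_positions": joint angles; "joint_velocities": joint speeds; "joint_efforts": joint torques, N m; "tool_pos": TCP position; "tcp_rot": TCP orientation; "contact_force": force on the tool from outside, world axes, zero at the start; "ft_torque": the same for the moment, N m; "finger_gap": opening from 0.0 (shut) to 1.0 (fully open); "finger_force": force on a finger pad.
Only numpy, scipy, OpenCV 4.12 (cv2) and the standard library are available. Lean on these libraries where they do the work, as an engineer would, in place of code of your own. Each camera call takes 0.05 s, during which the arm holds its last target. There are 200 camera calls.

## Task

Screw the white head down onto the dust pot, clockwise, until you feel its rubber seal bite; then tighten on by at least another eighth of a turn, to the first place after that where one of its two spouts points straight at the end of the steel exhaust pipe, and stop there so that the seal is squeezed but not crushed. Then slide the loose sleeve along the pipe and over that spout, gently, until it is fully home against the spout's shoulder, and let go of it there. Leave the samples and tools around it where they lie.

Things in the scene. Friction and masses are not known exactly. Their poses are not given: they have to be found in the camera images.
- pipe: Fixed stainless exhaust pipe, 21 mm in diameter: runs level from its open end, which looks at the pot, then elbows down to a 72 mm flange on the bench. Origin: on the pot's vertical axis, at bench level. x: level, from the pot's axis out along the pipe; z up. Its centre line is at y = 0, 115 mm above the bench; level run from x = 94 to 226 mm; flange at x = 250 mm.
- pipe_end (a point): Centre of the pipe's open, chamfered end: on its centre line, 94 mm from the pot's axis, 115 mm above the bench. Axes as pipe.
- pot: Black dust pot, 92 mm in diameter at its shoulder, bolted to the bench by a round steel foot of 112 mm. Origin: on its axis, at bench level; its yaw means nothing. On its shoulder, about 86 mm up, lies a black rubber seal of unknown thickness. Its bite can only be felt; it is crushed if the head is turned on by much more than two thirds of a turn after that.
- head: White plastic head, started on the pot's thread but loose. Origin: on the axis, at its lower face; x along its spouts, z up. Round skirt, 87 mm in diameter, 0 to 47.5 mm up. Right-hand thread, 2 mm a turn: clockwise from above tightens. It turns against about 0.12 N m of friction while loose and about 0.42 N m once the seal bites and is dragged round with it; it stays where it is left.
- boss (a point): Hexagonal boss on top of the head to turn it by, 42 mm across flats, 40 mm high (47.5 to 87.5 mm above the head's origin). This point: on the axis, mid-height. Axes as head; flats face the head's +x and -x and every 60 degrees round.
- spout_a (a point): Mouth of the spout on the head's +x side: 84 mm from the axis, 29 mm above the head's origin. Spout: a shoulder of 33 mm diameter out to 58 mm from the axis, then a tube of 21 mm diameter to the mouth, its last 5 mm tapered. Axes as head.
- spout_b (a point): Mouth of the like spout on the head's -x side. Either spout may face the pipe; the other then stays open as the vent. Axes as head.
- sleeve: Loose grey slip sleeve hung on the pipe: tube 48 mm long, 34 mm outside (36 mm over its end beads), 25 mm bore, about 60 g. Origin: its centre; x along its bore, at the start along the pipe's x. It hangs 2 mm below the pipe's centre line. Home, its end bears on the spout's shoulder, its centre 82 mm from the pot's axis. More than about 25 N of push on the head would damage it.
- sample_hex: Bystander: dark hexagonal steel sample, 36 mm across flats, 22 mm high; origin under its centre.
- sample_disc: Bystander: steel disc sample, 40 mm in diameter, 28 mm high; origin under its centre.
- sample_mushroom: Bystander: dark mushroom-shaped steel sample, 42 mm in diameter, 45 mm high; origin under its centre.
- sample_block: Bystander: square steel sample, 34 mm wide, 30 mm high; origin under its centre.
- standard_brass: Bystander: brass reference disc, 38 mm in diameter, 35 mm high; origin under its centre.
- brush: Bystander: electrode brush, 200 mm long, about 20 mm high, lying along its x; origin under its middle.
- spanner: Bystander: spanner, 180 mm long, about 20 mm high, lying along its x; origin under its middle.
Not all that is in view belongs to the job. What is shaped like the sleeve but green or red is not meant.

How it is judged:
By the outcome, as a careful person would: the job done as asked, in the order asked, and still so for the second after the job is handed in, with the robot touching nothing.
It also fails if it takes over 72 s, if anything falls off the work surface, if the arm or the gripper's body presses on something with over 40 N, if the wrist force passes 120 N, or if a joint passes its speed limit or range.

## Working session

There is one attempt and no reset: what is moved stays moved. The work goes in short steps, Python scripts to look and compute and a tool call to move; the robot and the scene stay as the last step left them, time stands still between calls to the robot, and variables do not carry over. Pictures are saved under pics/ and viewed, at most 10 in all, crops included, and the job is handed in when it is done.

Besides the shell and the picture viewer there is one more tool, called after ">>>" as name(argument=value, ...), one argument or row to a line, values as JSON. jog_arm: Moves the arm, as the interface text tells. Its arguments: {"type":"object","properties":{"targets":{"type":"array","items":{"type":"array","items":{"type":"number"}}},"fingers":{"type":"number"}},"required":["targets"]}

```bash
mkdir -p pics; ls; python3 - <<'E'
from plant import r
import cv2,numpy as np
s=r.sense();print(s)
for n in("scene","top"):
    im,d=r.get_image(n);cv2.imwrite(f"pics/{n}0.png",im[...,::-1]);np.savez(f"{n}0.npz",im=im,d=d);print(n,r.get_calibration(n))
E
```

```text
pics
{'t': 0.0, 'joint_positions': array([-1.32320486,  0.33393208,  0.03986168,  1.46629478, -0.01337806,
        1.34329754, -0.05848553]), 'joint_velocities': array([-5.19360538e-05, -1.76691985e-03,  1.69008154e-03,  4.11195543e-05,
       -7.83519342e-04, -4.02760027e-04,  1.73853388e-03]), 'joint_efforts': array([-1.99188466e-04, -6.56387544e+01,  1.33504830e+00, -4.03801632e+01,
       -5.97558031e-02,  4.45676234e-02,  1.31444503e-04]), 'tool_pos': array([0.22078879, 0.61084085, 0.22163393]), 'tcp_rot': array([-5.41965139e-01, -3.09433059e+00,  2.60538924e-03]), 'contact_force': array([ 0.21529506, -0.6538783 ,  0.07686367]), 'ft_torque': array([-0.02261954,  0.04770082, -0.01392037]), 'finger_force': 0.0, 'finger_gap': 0.9991912824327621}
scene {'fx': 404.5436870575724, 'fy': 404.5436870575724, 'cx': 275.45839526659427, 'cy': 210.30073952583308, 'origin': array([1.17190613, 0.17111733, 0.6611504 ]), 'orientation': array([0.63876822, 0.72273764, 1.58929316])}
top {'fx': 454.5926913747022, 'fy': 454.5926913747022, 'cx': 270.11070009506835, 'cy': 212.2713327510816, 'origin': array([0.38772772, 0.08636223, 1.06289834]), 'orientation': array([ 0.12201432, -0.15409063, -1.57749362])}
```

View pics/scene0.png

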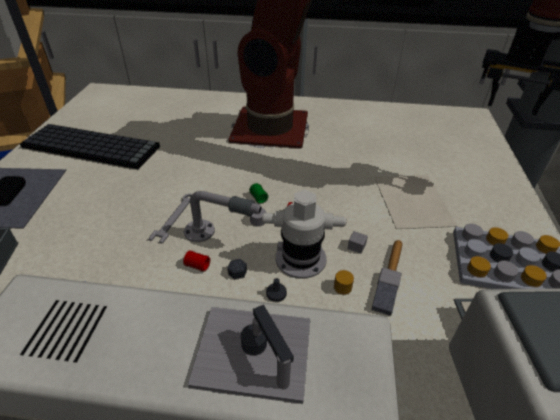

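View pics/top0.png

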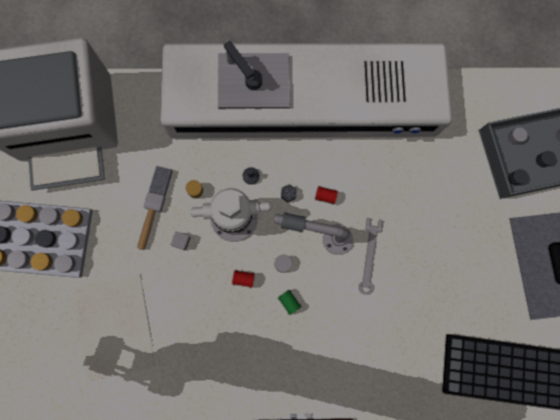

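Scene: the pot with its white head is at scene (302,235) and top (233,212), and the pipe with its flange is at top (338,238). Sleeve candidates are grey on the pipe at top (292,222), red at (326,195), red at (243,279) and green at (290,302). By the description I choose the grey one on the pipe, and I'll check it in a crop.

```bash
cat > h.py <<'E'
import numpy as np,cv2
from scipy.spatial.transform import Rotation as R
from plant import r
def cloud(n,d):
    c=r.get_calibration(n);v,u=np.mgrid[:d.shape[0],:d.shape[1]]
    p=np.stack([(u-c['cx'])/c['fx']*d,-(v-c['cy'])/c['fy']*d,-d],-1)
    return p@R.from_rotvec(c['orientation']).as_matrix().T+c['origin']
def proj(n,P):
    c=r.get_calibration(n);q=(np.atleast_2d(P)-c['origin'])@R.from_rotvec(c['orientation']).as_matrix()
    return np.c_[c['cx']+c['fx']*q[:,0]/-q[:,2],c['cy']-c['fy']*q[:,1]/-q[:,2]]
def ray(n,uv,z):
    c=r.get_calibration(n);uv=np.atleast_2d(uv)
    d=np.c_[(uv[:,0]-c['cx'])/c['fx'],-(uv[:,1]-c['cy'])/c['fy'],-np.ones(len(uv))]@R.from_rotvec(c['orientation']).as_matrix().T
    return c['origin']+d*((z-c['origin'][2])/d[:,2])[:,None]
E
python3 - <<'E'
from h import *
f=np.load('top0.npz');P=cloud('top',f['d'])
cv2.imwrite('pics/c1.png',cv2.resize(f['im'][160:300,180:380,::-1],None,fx=4,fy=4,interpolation=cv2.INTER_CUBIC))
np.set_printoptions(precision=3,suppress=True)
print('bench z',np.median(P[300:340,180:260,2]))
z=P[...,2]
for a,(u0,u1,v0,v1) in dict(boss=(190,275,180,240),).items():
    s=P[v0:v1,u0:u1].reshape(-1,3);zt=np.percentile(s[:,2],99);print(a,zt,np.median(s[s[:,2]>zt-.008],0),(s[:,2]>zt-.008).sum())
# pipe heights: print max z columnwise
for u in range(264,350,4):
    c=P[200:255,u];i=c[:,2].argmax();print(u,c[i],f['im'][200+i,u],end=' | ')
f=np.load('scene0.npz');P=cloud('scene',f['d'])
cv2.imwrite('pics/c2.png',cv2.resize(f['im'][170:290,160:360,::-1],None,fx=4,fy=4,interpolation=cv2.INTER_CUBIC))
s=P[190:250,270:340].reshape(-1,3);zt=np.percentile(s[:,2],99);m=s[:,2]>zt-.004
print('\nscene boss',zt,np.median(s[m],0),m.sum(),'bench',np.median(P[200:215,380:420,2]))
E
```

```text
bench z -0.0018600931778601781
boss 0.17533724911886164 [0.563 0.149 0.173] 402
264 [0.571 0.079 0.127] [139 137 136] | 268 [0.388 0.086 1.063] [148 145 140] | 272 [0.526 0.06  0.002] [99 95 90] | 276 [0.544 0.054 0.125] [109 106 110] | 280 [0.535 0.046 0.126] [103 100 103] | 284 [0.534 0.038 0.131] [75 77 79] | 288 [0.388 0.086 1.063] [98 94 89] | 292 [0.537 0.021 0.127] [74 76 78] | 296 [0.53  0.013 0.128] [75 77 81] | 300 [0.534 0.004 0.13 ] [69 72 74] | 304 [ 0.534 -0.004  0.13 ] [61 62 64] | 308 [ 0.526 -0.013  0.127] [110 106 110] | 312 [ 0.524 -0.021  0.125] [110 106 110] | 316 [ 0.52  -0.029  0.126] [105 102 104] | 320 [ 0.522 -0.038  0.124] [110 107 111] | 324 [ 0.518 -0.046  0.122] [108 105 109] | 328 [ 0.511 -0.054  0.126] [93 91 94] | 332 [ 0.513 -0.063  0.124] [106 102 107] | 336 [ 0.519 -0.071  0.124] [93 90 94] | 340 [ 0.515 -0.079  0.126] [98 95 99] | 344 [ 0.511 -0.089  0.12 ] [78 76 78] | 348 [ 0.508 -0.099  0.11 ] [61 59 62] | 
scene boss 0.17539650273264884 [0.571 0.15  0.174] 298 bench -0.0003875382067211053
```

View pics/c1.png

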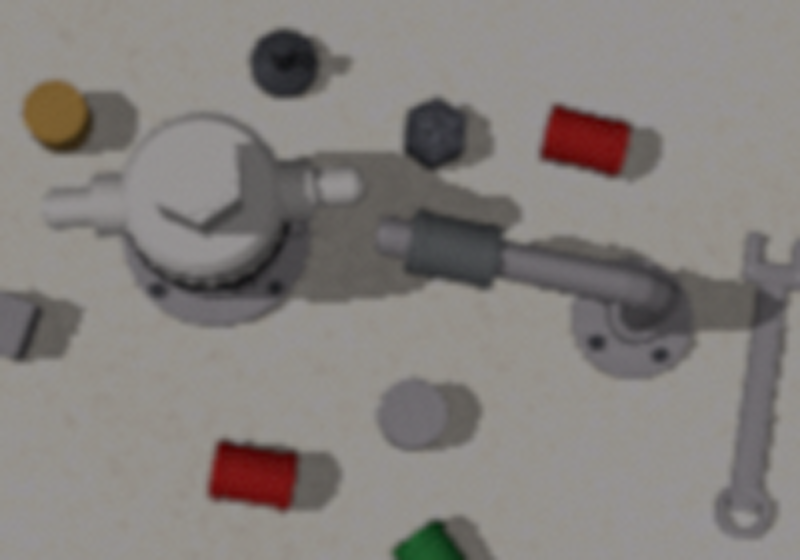

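View pics/c2.png

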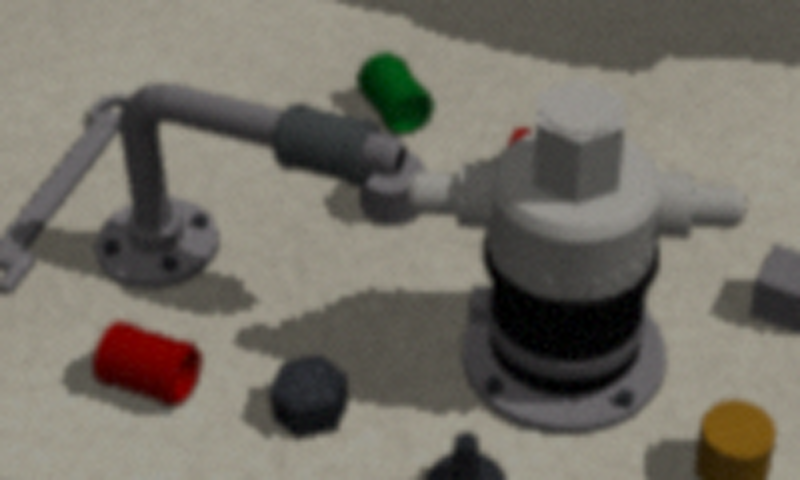

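The crop confirms the grey sleeve on the pipe at c1 (455,248). The spouts are at c1 (355,185) and (50,208), and the boss bottom vertex is near (205,228). Next I measure the axis, the pipe line and the head yaw.

```bash
cat > m.py <<'E'
from h import *
np.set_printoptions(precision=4,suppress=True)
def meas(tag):
    out={}
    for n in('top','scene'):
        f=np.load(f'{n}{tag}.npz');P=cloud(n,f['d']);z=P[...,2];xy=P[...,:2]
        ok=(f['d']>0)
        near=ok&(np.hypot(xy[...,0]-.565,xy[...,1]-.15)<.05)
        zt=np.median(z[near&(z>.165)])
        m=(near&(z>zt-.006)).astype(np.uint8);m=cv2.morphologyEx(m,cv2.MORPH_OPEN,np.ones((3,3),np.uint8))
        c=max(cv2.findContours(m,0,2)[0],key=cv2.contourArea)
        W=ray(n,c.reshape(-1,2).astype(float),zt)[:,:2].astype(np.float32)
        (cc,rr)=cv2.minEnclosingCircle(W);v,u=np.nonzero(m);cen=ray(n,np.c_[u,v].astype(float),zt)[:,:2].mean(0)
        print(n,'boss z',zt,'centroid',cen,'circle',cc,rr,'area mm2',cv2.contourArea(W)*1e6)
        # spouts
        sp=ok&(z>.095)&(z<.15)
        col=f['im'].astype(int);R_=np.hypot(xy[...,0]-cen[0],xy[...,1]-cen[1])
        sp&=(R_>.060)&(R_<.083)
        q=xy[sp];k,lab=cv2.connectedComponents(sp.astype(np.uint8))
        for i in range(1,k):
            g=P[lab==i]
            if len(g)<15: continue
            b=f['im'][lab==i].mean(0);a=g[:,:2].mean(0)-cen
            print('  blob',len(g),'mean',g.mean(0),'ztop',np.percentile(g[:,2],95),'yaw deg',np.degrees(np.arctan2(a[1],a[0])),'rgb',b)
        # pipe: bare + sleeve
        pp=ok&(z>.105)&(z<.14)&(xy[...,1]<.07)&(xy[...,1]>-.07)&(abs(xy[...,0]-.53)<.045)
        q=xy[pp&(abs(xy[...,1]+.035)<.03)];l=cv2.fitLine(q.astype(np.float32),cv2.DIST_HUBER,0,.001,.001).ravel()
        print('  pipe line',l,'yaw',np.degrees(np.arctan2(l[1],l[0])),len(q))
        np.save(f'pipe_{n}.npy',l)
        # pixel-edge midline of the pipe at z=.115 (columns of top)
        if n=='top':
            mid=[]
            for u in range(311,329):
                vs=np.nonzero(pp[:,u])[0]
                if len(vs)>3: mid.append([u,(vs.min()+vs.max())/2])
            w=ray(n,np.array(mid),.115)[:,:2];l=cv2.fitLine(w.astype(np.float32),cv2.DIST_HUBER,0,.001,.001).ravel();print('  midline',l,'yaw',np.degrees(np.arctan2(l[1],l[0])))
        d=-l[:2]*np.sign(l[1]); # toward -y
        t=(q-0)@d
        off=(cen-l[2:])@np.array([-d[1],d[0]]);print('  axis offset from pipe line',off,'dist of axis along',(cen-l[2:])@d)
        dark=pp&(f['im'].max(-1)<90)&(z>.12)
        g=P[dark];s=(g[:,:2]-cen)@d;print('  sleeve along from axis',np.percentile(s,[2,50,98]),'z top',np.percentile(g[:,2],90),len(g))
        g=P[pp];s=(g[:,:2]-cen)@d;print('  pipe begin',np.percentile(s,[.5,2,99]))
        # pot foot
        ft=ok&(z>.002)&(z<.02)&(R_<.07)
E
python3 -c "
from m import *
meas('0')"
```

```text
top boss z 0.1732878218649776 centroid [0.5631 0.1488] circle (0.5629578828811646, 0.14882312715053558) 0.0235313568264246 area mm2 1411.341264427879
  blob 105 mean [0.5674 0.0775 0.1219] ztop 0.1260015727549269 yaw deg -86.59337499206096 rgb [121.6857 119.0857 118.3238]
  blob 106 mean [0.5572 0.2196 0.1221] ztop 0.12700429650213207 yaw deg 94.81633531672755 rgb [132.283  129.6415 128.9717]
  pipe line [ 0.2726  0.9621  0.5222 -0.0336] yaw 74.18256 294
  midline [ 0.2288  0.9735  0.5221 -0.0386] yaw 76.77156
  axis offset from pipe line -0.002966585641764531 dist of axis along -0.19179096774587892
  sleeve along from axis [0.1084 0.137  0.2094] z top 0.12863183122301863 345
  pipe begin [0.0778 0.0939 0.2225]
scene boss z 0.17377420748858535 centroid [0.5711 0.1486] circle (0.5703120827674866, 0.148943692445755) 0.025547217577695847 area mm2 1593.4572051983232
  blob 117 mean [0.5777 0.0774 0.1203] ztop 0.12605731631237035 yaw deg -84.73138214121697 rgb [107.5385 105.7778 101.2735]
  blob 115 mean [0.5676 0.2192 0.1201] ztop 0.12559147987624367 yaw deg 92.86515375832909 rgb [115.3913 113.5913 108.6348]
  pipe line [ 0.272   0.9623  0.5355 -0.031 ] yaw 74.213745 266
  axis offset from pipe line -0.014599484679157726 dist of axis along -0.182532807395815
  sleeve along from axis [0.0994 0.1383 0.216 ] z top 0.12850552080480585 310
  pipe begin [0.0782 0.0948 0.2202]
```

```bash
python3 - <<'E'
from h import *
np.set_printoptions(precision=4,suppress=True)
print('base proj',proj('scene',[[0,0,0],[0,0,.2]]))
for n in('top','scene'):
    f=np.load(f'{n}0.npz');P=cloud(n,f['d']);h=cv2.cvtColor(f['im'],cv2.COLOR_RGB2HSV)
    for nm,(lo,hi) in dict(red=((0,150,60),(8,255,255)),green=((50,120,40),(80,255,255)),brass=((10,120,80),(25,255,255))).items():
        m=cv2.inRange(h,lo,hi);k,l,st,ce=cv2.connectedComponentsWithStats(m)
        for i in range(1,k):
            if 60<st[i,4]<900:
                g=P[l==i];top=g[g[:,2]>np.percentile(g[:,2],85)-.004] 
                print(n,nm,ce[i],st[i,4],'mean',g.mean(0),'top',np.median(top,0))
    m=(P[...,2]>.02)&(P[...,2]<.035)
    for nm,(x,y) in dict(disc=(.46,.03),hexs=(.59,.02)).items():
        g=P[m&(np.hypot(P[...,0]-x,P[...,1]-y)<.05)&(P[...,2]>.019)&(P[...,2]<.032)];print(n,nm,len(g),np.median(g,0),(g.max(0)+g.min(0))/2)
E
```

```text
base proj [[270.2547 126.5686]
 [269.9919  66.3119]]
top red [326.1042 194.8417] 240 mean [ 0.6103 -0.0666  0.0323] top [ 0.6129 -0.0688  0.0303]
top red [243.0677 278.4104] 251 mean [0.4205 0.1268 0.0288] top [0.4211 0.1269 0.0306]
top green [289.2351 301.9522] 251 mean [0.3672 0.0241 0.0334] top [0.367  0.0226 0.0309]
top brass [193.5143 187.8571] 175 mean [0.6295 0.2408 0.0325] top [0.6293 0.2407 0.0327]
top brass [ 24.7534 213.1883] 223 mean [0.5705 0.6145 0.049 ] top [0.5724 0.6181 0.0405]
top brass [ 70.7014 217.2851] 221 mean [0.5619 0.5157 0.0396] top [0.5625 0.5155 0.0402]
top brass [ 39.5672 261.1008] 238 mean [0.4632 0.5737 0.0486] top [0.4639 0.577  0.0405]
top disc 239 [0.4542 0.0361 0.0259] [0.4542 0.0361 0.0266]
top hexs 80 [0.6181 0.0192 0.0213] [0.6203 0.02   0.0229]
scene red [196.7723 259.6172] 303 mean [ 0.6266 -0.0648  0.0295] top [ 0.621  -0.0688  0.0308]
scene green [258.4915 192.6158] 177 mean [0.3776 0.0242 0.0224] top [0.3751 0.023  0.0303]
scene brass [33.4095 25.7243] 486 mean [-0.6346 -1.1957  0.0804] top [-0.6686 -1.224   0.0763]
scene brass [21.85  53.1
[... 321 characters left out ...]
59] top [-0.1881 -1.1553 -0.255 ]
scene brass [498.5455 233.2848] 165 mean [0.473  0.5749 0.0436] top [0.4686 0.577  0.04  ]
scene brass [549.6441 241.1695] 177 mean [0.4828 0.6777 0.0432] top [0.4792 0.6805 0.0397]
scene brass [395.4545 254.8342] 187 mean [0.5465 0.3509 0.0204] top [0.5442 0.3517 0.0173]
scene brass [480.2578 263.1511] 225 mean [0.5708 0.5127 0.0451] top [0.5668 0.5154 0.0401]
scene brass [535.1917 272.3708] 240 mean [0.5807 0.6153 0.0445] top [0.5768 0.6186 0.0399]
scene brass [344.299  277.2157] 204 mean [0.6406 0.2398 0.0397] top [0.6359 0.2401 0.0336]
scene disc 82 [0.4692 0.039  0.026 ] [0.46   0.0372 0.0245]
scene hexs 155 [0.6225 0.0191 0.0211] [0.6224 0.0187 0.0217]
```

>>> jog_arm(
  targets=[
    [-0.034, -0.0226, -0.012, 0],
    [-0.034, -0.0226, -0.012, 0],
    [-0.034, -0.0226, -0.012, 0],
    [-0.034, -0.0226, -0.012, 0],
    [-0.034, -0.0226, -0.012, 0],
  ],
)

```text
t: 0.6
tool_pos: [0.3431, 0.4456, 0.2827]
tcp_rot: [-0.542, -3.094, 0.001]
contact_force: [0.8, -0.1, 0.8]
finger_gap: 1.002
finger_force: 0.0
```

>>> jog_arm(
  targets=[
    [-0.034, -0.0226, 0, 0],
    [-0.034, -0.0226, 0, 0],
    [-0.034, -0.0226, 0, 0],
    [-0.034, -0.0226, 0, 0],
    [-0.034, -0.0226, 0, 0],
  ],
)

```text
t: 1.1
tool_pos: [0.4645, 0.2816, 0.2824]
tcp_rot: [-0.542, -3.094, 0.0]
contact_force: [0.1, 0.1, 0.8]
finger_gap: 1.0
finger_force: 0.0
```

>>> jog_arm(
  targets=[
    [-0.034, -0.0226, 0, 0],
    [-0.034, -0.0226, 0, 0],
    [-0.034, -0.0226, 0, 0],
    [-0.034, -0.0226, 0, 0],
    [0, 0, 0, 0],
  ],
)

```text
t: 1.6
tool_pos: [0.5635, 0.1454, 0.2823]
tcp_rot: [0.555, 3.091, -0.004]
contact_force: [0.2, -0.3, 0.5]
finger_gap: 1.0
finger_force: 0.0
```

```bash
python3 - <<'E'
from h import *
np.set_printoptions(precision=4,suppress=True)
s=r.sense();print(s['t'],s['tool_pos'],s['tcp_rot'],s['joint_positions'],s['contact_force'])
for n in('scene','top'):
    im,d=r.get_image(n);np.savez(f'{n}1.npz',im=im,d=d)
    b=np.load(f'{n}0.npz')['d'];P=cloud(n,d);print(n,proj(n,s['tool_pos']))
    ch=(d>0)&((b-d>.02)|(b==0))&(P[...,2]>s['tool_pos'][2]-.02)&(np.hypot(P[...,0]-s['tool_pos'][0],P[...,1]-s['tool_pos'][1])<.12)
    g=P[ch]
    for lo,hi in((-.01,.02),(.02,.05),(.05,.09),(.09,.13)):
        h=g[(g[:,2]-s['tool_pos'][2]>lo)&(g[:,2]-s['tool_pos'][2]<hi)]
        if len(h): print(lo,len(h),'rel xy min/med/max',h.min(0)-s['tool_pos'],np.median(h,0)-s['tool_pos'],h.max(0)-s['tool_pos'])
im=np.load('scene1.npz')['im'];u,v=proj('scene',s['tool_pos'])[0].astype(int)
im=im.copy();cv2.circle(im,(u,v),2,(255,0,255),-1)
cv2.imwrite('pics/s1.png',cv2.resize(im[max(v-70,0):v+80,u-100:u+100,::-1],None,fx=4,fy=4))
# pipe midlines in image 0
for n in('top',):
    f=np.load('top0.npz');P=cloud('top',f['d']);z=P[...,2]
    pp=(f['d']>0)&(z>.095)&(z<.14);mid=[]
    for u in range(276,334):
        vs=np.nonzero(pp[205:250,u])[0]+205
        if 3<len(vs): mid.append([u,(vs.min()+vs.max())/2,np.ptp(vs)+1])
    mid=np.array(mid);w=ray('top',mid[:,:2],.115)[:,:2];l=cv2.fitLine(w.astype(np.float32),cv2.DIST_HUBER,0,.001,.001).ravel();print('mid',l,np.degrees(np.arctan2(l[1],l[0])));print(mid[:,2]); 
    print('residual mm',((w-l[2:])@[-l[1],l[0]]*1e3).round(1))
E
```

```text
1.6 [0.5635 0.1454 0.2823] [ 0.5549  3.0909 -0.0043] [-0.7124  0.1722  0.4416  1.5638 -0.0711  1.4222  0.9495] [ 0.1813 -0.3179  0.5006]
scene [[306.0985 147.2797]]
-0.01 200 rel xy min/med/max [-0.0216 -0.0542 -0.0017] [-0.0049 -0.0396  0.0094] [0.031  0.0514 0.0199]
0.02 340 rel xy min/med/max [-0.0243 -0.0595  0.0201] [-0.0054 -0.0403  0.0378] [0.0326 0.0558 0.05  ]
0.05 1080 rel xy min/med/max [-0.0335 -0.094   0.05  ] [ 0.0275 -0.0088  0.0814] [0.0669 0.0925 0.09  ]
0.09 3257 rel xy min/med/max [-0.0655 -0.1006  0.09  ] [0.0136 0.0082 0.1103] [0.0689 0.0988 0.13  ]
top [[226.6084 191.7099]]
0.09 353 rel xy min/med/max [-0.0459 -0.0973  0.0909] [-0.0119 -0.083   0.1104] [ 0.009  -0.071   0.1131]
mid [ 0.2101  0.9777  0.5281 -0.0112] 77.87361
[10. 10. 10. 10. 10. 13. 14. 14. 16. 16. 16. 17. 17. 16. 16. 16. 17. 17.
 16. 16. 16. 17. 17. 16. 17. 17. 17. 16. 14. 13. 10. 10. 11. 10. 10. 10.
 10. 10. 10. 10. 10. 10. 10. 10. 10. 10. 11. 10. 10. 10. 10. 11. 10. 10.
 10. 10. 11. 10.]
residual mm [-0.3 -0.7 -1.1  0.6  0.1  2.9  3.5  3.1  0.5  0.1 -0.3  0.3 -0.1  0.5
  0.1 -0.3  0.3 -0.1  0.5  0.1 -0.4  0.3 -0.2  0.5  1.1  0.7  0.3 -1.2
 -3.7 -3.1 -0.4 -0.8 -0.2  0.4  0.  -0.4 -0.8  0.8  0.4 -0.  -0.4 -0.9
  0.8  0.4 -0.  -0.5  0.2  0.8  0.4 -0.1 -0.5  0.1  0.8  0.4 -0.1 -0.5
  0.1  0.8]
```

View pics/s1.png

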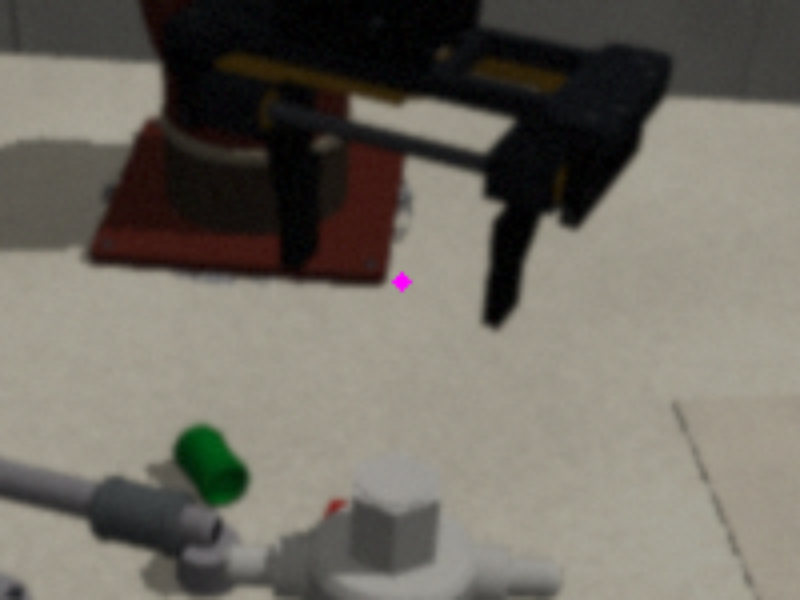

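The view shows the fingertips at s1 (297,262) and (494,322), about where the robot's own pose puts them. The scene calibration therefore looks right, and the axis is near (0.569, 0.149). Next I turn to the flats and line up.

>>> jog_arm(
  targets=[
    [-0.0045, 0.0055, 0, -8.45],
    [0, 0, 0, -8.45],
    [0, 0, 0, -8.45],
    [0, 0, 0, -8.45],
    [0, 0, 0, -8.45],
  ],
)

```text
t: 2.2
tool_pos: [0.5662, 0.1574, 0.2823]
tcp_rot: [0.623, -3.078, -0.001]
contact_force: [-0.1, -0.9, -0.8]
finger_gap: 1.001
finger_force: 0.0
```

>>> jog_arm(
  targets=[
    [0, 0, 0.015, -8.45],
    [0, 0, 0.015, -8.45],
    [0, 0, 0.01, -8.45],
    [0, 0, 0, -8.45],
    [0, 0, 0, -8.45],
  ],
)

```text
t: 2.7
tool_pos: [0.566, 0.1574, 0.2419]
tcp_rot: [1.69, -2.647, -0.001]
contact_force: [0.2, -0.5, 0.1]
finger_gap: 0.999
finger_force: 0.0
```

```bash
python3 - <<'E'
from h import *
np.set_printoptions(precision=4,suppress=True)
s=r.sense();T=R.from_rotvec(s['tcp_rot']).as_matrix();print(s['t'],s['tool_pos'],s['joint_positions'],'psi',np.degrees(np.arctan2(T[1,1],T[0,1])),'tilt',T[:,2])
im,d=r.get_image('scene');P=cloud('scene',d);p=s['tool_pos']
m=(d>0)&(np.hypot(P[...,0]-p[0],P[...,1]-p[1])<.12)
q=(P-p)@T  # tool coords
for lo,hi in((-.02,0),(-.045,-.02),(-.13,-.08)):
    g=q[m&(q[...,2]>lo)&(q[...,2]<hi)&(im.max(-1)<60)]
    print(lo,len(g),'tool x',np.percentile(g[:,0],[1,50,99]),'tool y',np.percentile(g[:,1],[1,10,50,90,99]))
    print('  near',g[g[:,1]<0].mean(0),g[g[:,1]>0].mean(0))
cv2.imwrite('pics/s2.png',cv2.resize(im[110:260,210:410,::-1],None,fx=4,fy=4));print(proj('scene',p))
E
```

```text
2.7 [0.566  0.1574 0.2419] [-0.5959  0.1976  0.291   1.6067 -0.0583  1.3471  2.4102] psi 155.125744490074 tilt [-0.0014  0.0001 -1.    ]
-0.02 184 tool x [-0.0106 -0.0014  0.0112] tool y [-0.0559 -0.0545 -0.0527  0.0437  0.0477]
  near [ 0.0002 -0.0539 -0.0107] [-0.0029  0.0428 -0.0097]
-0.045 229 tool x [-0.0109 -0.0032  0.0106] tool y [-0.0598 -0.0584 -0.0549  0.0459  0.0499]
  near [-0.0007 -0.0567 -0.0323] [-0.0047  0.0438 -0.0308]
-0.13 2913 tool x [-0.0372 -0.0188  0.0348] tool y [-0.0972 -0.0949 -0.0526  0.0661  0.0883]
  near [-0.0077 -0.0681 -0.1064] [-0.0236  0.0542 -0.1014]
[[311.4163 167.7151]]
```

View pics/s2.png

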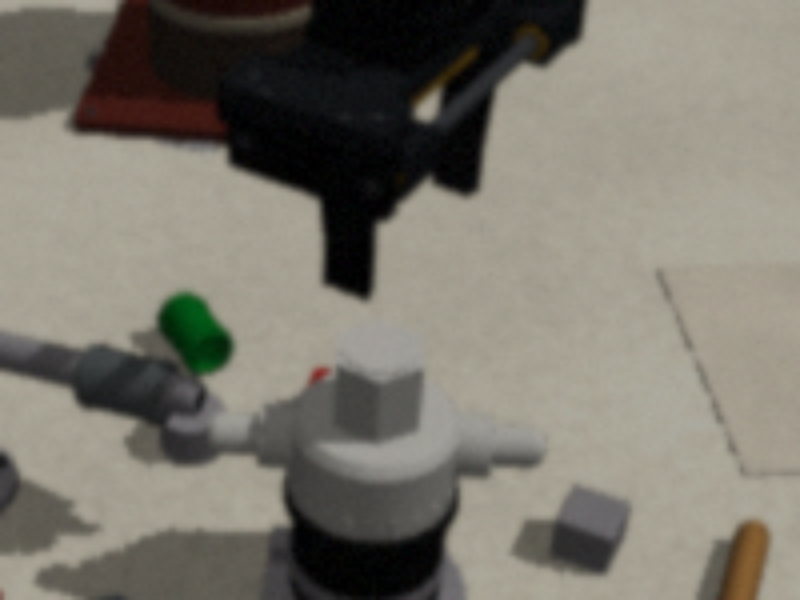

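The near finger is at s2 (348,245), the far finger at (458,160) and the boss top at (380,350). The gripper sits about 9 mm off to +y, so I correct that and descend in part.

>>> jog_arm(
  targets=[
    [0.0062, -0.0073, 0.02, 1],
    [0, 0, 0.02, 0],
    [0, 0, 0.005, 0],
    [0, 0, 0, 0],
    [0, 0, 0, 0],
  ],
)

```text
t: 3.25
tool_pos: [0.5712, 0.1477, 0.1985]
tcp_rot: [-1.656, 2.669, 0.0]
contact_force: [0.5, -0.3, -0.2]
finger_gap: 0.996
finger_force: 0.0
```

```bash
cat > st.py <<'E'
from h import *
np.set_printoptions(precision=4,suppress=True)
s=r.sense();T=R.from_rotvec(s['tcp_rot']).as_matrix();p=s['tool_pos']
print('t',round(s['t'],2),p,'j',s['joint_positions'],'psi',round(np.degrees(np.arctan2(T[1,1],T[0,1])),2),'F',s['contact_force'],'Ftool',s['contact_force']@T,'M',s['ft_torque'],'gap',s['finger_gap']*87,'vel',abs(s['joint_velocities']).max())
def to(x,y):print('tool shift to target',(np.array([x,y,p[2]])-p)@T)
E
python3 -c "
from st import *
to(.570,.1488)"
```

```text
t 3.25 [0.5712 0.1477 0.1985] j [-0.5815  0.2262  0.2975  1.6639 -0.0694  1.2609  2.4116] psi 153.64 F [ 0.4974 -0.259  -0.2045] Ftool [ 0.0114 -0.5606  0.2048] M [ 0.0729  0.0984 -0.0012] gap 86.61397020747124 vel 0.007141287331652384
tool shift to target [-0.0005  0.0016 -0.    ]
```

>>> jog_arm(
  targets=[
    [0, 0.001, 0.02, 0],
    [0, 0, 0.02, 0],
    [0, 0, 0.015, 0],
    [0, 0, 0, 0],
  ],
)

```text
t: 3.65
tool_pos: [0.5692, 0.1472, 0.1411]
tcp_rot: [1.655, -2.667, -0.001]
contact_force: [-0.5, -0.2, -0.3]
finger_gap: 1.0
finger_force: 0.0
```

>>> jog_arm(
  targets=[
    [0, 0, 0, 0],
    [0, 0, 0, 0],
    [0, 0, 0, 0],
    [0, 0, 0, 0],
  ],
  fingers=0.53,
)

```text
t: 4.05
tool_pos: [0.5706, 0.1474, 0.1433]
tcp_rot: [-1.655, 2.669, -0.0]
contact_force: [-0.2, 1.1, -0.1]
finger_gap: 0.724
finger_force: 0.0
```

```bash
python3 -c "
from st import *
to(.570,.1488)"
```

```text
t 4.05 [0.5706 0.1474 0.1433] j [-0.5751  0.2674  0.2923  1.7321 -0.0835  1.1531  2.4225] psi 153.62 F [-0.1709  1.0754 -0.0756] Ftool [-0.8875  0.6309  0.0758] M [0.0524 0.0853 0.0046] gap 62.952543025151684 vel 0.005690997909363183
tool shift to target [-0.001   0.0011  0.    ]
```

>>> jog_arm(
  targets=[
    [0, 0, 0, 0],
    [0, 0, 0, 0],
    [0, 0, 0, 0],
    [0, 0, 0, 0],
  ],
  fingers=0.5,
)

```text
t: 4.45
tool_pos: [0.5678, 0.149, 0.1426]
tcp_rot: [1.657, -2.666, -0.006]
contact_force: [-12.1, 3.4, 9.0]
finger_gap: 0.505
finger_force: 6.1
```

```bash
python3 -c "
from st import *"
```

```text
t 4.45 [0.5678 0.149  0.1426] j [-0.5759  0.2671  0.2904  1.7337 -0.0857  1.1569  2.4227] psi 153.73 F [-12.1197   3.4172   9.0323] Ftool [ 2.3065 12.4239 -8.9706] M [0.9026 2.9024 0.069 ] gap 43.941570062395726 vel 0.004792034963038381
```

>>> jog_arm(
  targets=[
    [0, 0.002, 0, 0],
    [0, 0.002, 0, 0],
    [0, 0, 0, 0],
    [0, 0, 0, 0],
  ],
)

```text
t: 4.85
tool_pos: [0.5664, 0.1493, 0.1426]
tcp_rot: [1.656, -2.669, -0.001]
contact_force: [-2.9, 0.6, 1.8]
finger_gap: 0.503
finger_force: 1.7
```

```bash
python3 -c "
from st import *"
```

```text
t 4.85 [0.5664 0.1493 0.1426] j [-0.5797  0.2618  0.2905  1.7402 -0.0817  1.1517  2.4162] psi 153.64 F [-2.949   0.6389  1.8404] Ftool [ 0.7368  2.927  -1.8391] M [ 0.4133  0.8398 -0.05  ] gap 43.78936266246127 vel 0.0022624286245888853
```

>>> jog_arm(
  targets=[
    [0, 0.0016, 0, 0],
    [0, 0, 0, 0],
    [0, 0, 0, 0],
    [0, 0, 0, 0],
  ],
  fingers=0.3,
)

```text
t: 5.25
tool_pos: [0.5655, 0.1497, 0.1427]
tcp_rot: [-1.656, 2.669, -0.0]
contact_force: [0.1, 0.3, 1.3]
finger_gap: 0.48
finger_force: 30.0
```

```bash
python3 -c "
from st import *"
```

```text
t 5.25 [0.5655 0.1497 0.1427] j [-0.5813  0.2595  0.2902  1.7429 -0.0803  1.1503  2.4136] psi 153.62 F [0.1172 0.3098 1.338 ] Ftool [-0.33    0.0319 -1.3379] M [ 0.204  -0.04    0.0328] gap 41.75606902867765 vel 0.002134246978557551
```

>>> jog_arm(
  targets=[
    [0, 0, 3e-05, 5],
    [0, 0, 3e-05, 5],
    [0, 0, 3e-05, 5],
    [0, 0, 3e-05, 5],
    [0, 0, 0, 0],
  ],
)

```text
t: 5.75
tool_pos: [0.5653, 0.1497, 0.1425]
tcp_rot: [-1.165, 2.917, -0.0]
contact_force: [-0.4, 1.3, 1.3]
finger_gap: 0.479
finger_force: 29.9
```

```bash
python3 -c "
from st import *"
```

```text
t 5.75 [0.5653 0.1497 0.1425] j [-0.6205  0.2617  0.3365  1.745  -0.0936  1.1503  2.0744] psi 133.54 F [-0.4446  1.3159  1.3082] Ftool [-0.5844  1.2599 -1.3084] M [ 0.1381  0.0634 -0.1022] gap 41.69759542417574 vel 0.09792962016800429
```

>>> jog_arm(
  targets=[
    [0, 0, 3e-05, 5],
    [0, 0, 3e-05, 5],
    [0, 0, 3e-05, 5],
    [0, 0, 3e-05, 5],
    [0, 0, 3e-05, 5],
  ],
)

```text
t: 6.25
tool_pos: [0.5652, 0.1498, 0.1424]
tcp_rot: [-0.508, 3.1, 0.0]
contact_force: [-1.0, 1.0, 1.9]
finger_gap: 0.481
finger_force: 30.0
```

```bash
python3 -c "
from st import *"
```

```text
t 6.25 [0.5652 0.1498 0.1424] j [-0.6695  0.2653  0.395   1.7476 -0.1108  1.1505  1.6538] psi 108.6 F [-0.9717  1.0408  1.9134] Ftool [ 0.5888  1.2966 -1.9134] M [0.3149 0.2145 0.1562] gap 41.83991934924906 vel 0.836015310565923
```

>>> jog_arm(
  targets=[
    [0, 0, 3e-05, 5],
    [0, 0, 3e-05, 5],
    [0, 0, 3e-05, 5],
    [0, 0, 3e-05, 5],
  ],
)

```text
t: 6.65
tool_pos: [0.5651, 0.15, 0.1423]
tcp_rot: [-0.038, -3.141, -0.0]
contact_force: [-1.4, 1.7, 2.6]
finger_gap: 0.477
finger_force: 30.0
```

```bash
python3 -c "
from st import *"
```

```text
t 6.65 [0.5651 0.15   0.1423] j [-0.71    0.2691  0.4435  1.7498 -0.1255  1.1507  1.3174] psi 88.61 F [-1.4032  1.6615  2.6329] Ftool [ 1.4436  1.6275 -2.6323] M [0.3092 0.3189 0.1286] gap 41.49745390846854 vel 0.835034580516357
```

>>> jog_arm(
  targets=[
    [0, 0, 3e-05, 5],
    [0, 0, 3e-05, 5],
    [0, 0, 3e-05, 5],
    [0, 0, 3e-05, 5],
  ],
)

```text
t: 7.05
tool_pos: [0.5651, 0.1501, 0.1422]
tcp_rot: [-0.583, -3.087, -0.001]
contact_force: [-1.4, 0.5, 2.8]
finger_gap: 0.479
finger_force: 30.0
```

```bash
python3 -c "
from st import *"
```

```text
t 7.05 [0.5651 0.1501 0.1422] j [-0.7514  0.2737  0.4936  1.7518 -0.1411  1.1511  0.9819] psi 68.62 F [-1.3523  0.5018  2.7981] Ftool [ 1.4428 -0.0249 -2.7978] M [0.367  0.2482 0.0785] gap 41.65893896684794 vel 0.8309559042844067
```

>>> jog_arm(
  targets=[
    [0, 0, 3e-05, 5],
    [0, 0, 3e-05, 5],
    [0, 0, 3e-05, 5],
    [0, 0, 3e-05, 5],
  ],
)

```text
t: 7.45
tool_pos: [0.5651, 0.1503, 0.1421]
tcp_rot: [-1.11, -2.939, -0.001]
contact_force: [-1.5, 1.8, 1.8]
finger_gap: 0.478
finger_force: 30.0
```

```bash
python3 -c "
from st import *"
```

```text
t 7.45 [0.5651 0.1503 0.1421] j [-0.794   0.2794  0.5456  1.7539 -0.1579  1.1517  0.6475] psi 48.62 F [-1.5423  1.7833  1.8058] Ftool [ 2.3368  0.3192 -1.8047] M [0.4391 0.3068 0.0823] gap 41.5737087798936 vel 0.8301334804490547
```

>>> jog_arm(
  targets=[
    [0, 0, 3e-05, 5],
    [0, 0, 3e-05, 5],
    [0, 0, 3e-05, 5],
    [0, 0, 3e-05, 5],
  ],
)

```text
t: 7.85
tool_pos: [0.5651, 0.1503, 0.142]
tcp_rot: [-1.603, -2.702, -0.001]
contact_force: [-1.7, 1.9, 3.2]
finger_gap: 0.478
finger_force: 30.0
```

```bash
python3 -c "
from st import *"
```

```text
t 7.85 [0.5651 0.1503 0.142 ] j [-0.838   0.2865  0.5997  1.756  -0.1759  1.1528  0.3146] psi 28.65 F [-1.6503  1.8747  3.1907] Ftool [ 2.4378 -0.5485 -3.1897] M [0.3885 0.332  0.4343] gap 41.56025387955429 vel 0.8252714843203828
```

>>> jog_arm(
  targets=[
    [0, 0, 3e-05, 5],
    [0, 0, 3e-05, 5],
    [0, 0, 3e-05, 5],
    [0, 0, 3e-05, 5],
  ],
)

```text
t: 8.25
tool_pos: [0.5652, 0.1504, 0.1419]
tcp_rot: [-2.047, -2.382, -0.001]
contact_force: [-0.9, 2.2, 2.8]
finger_gap: 0.482
finger_force: 30.0
```

```bash
python3 -c "
from st import *"
```

```text
t 8.25 [0.5652 0.1504 0.1419] j [-0.8833  0.2951  0.6566  1.758  -0.196   1.1543 -0.0168] psi 8.65 F [-0.9095  2.1793  2.7982] Ftool [ 2.2929 -0.5708 -2.7969] M [0.4588 0.3479 0.457 ] gap 41.97599149319115 vel 0.8203774546678799
```

>>> jog_arm(
  targets=[
    [0, 0, 3e-05, 5],
    [0, 0, 3e-05, 5],
    [0, 0, 3e-05, 5],
    [0, 0, 3e-05, 5],
  ],
)

```text
t: 8.65
tool_pos: [0.5653, 0.1505, 0.1419]
tcp_rot: [-2.43, -1.991, -0.001]
contact_force: [-1.5, 1.8, 3.0]
finger_gap: 0.483
finger_force: 30.0
```

```bash
python3 -c "
from st import *"
```

```text
t 8.65 [0.5653 0.1505 0.1419] j [-0.9302  0.3058  0.7163  1.76   -0.2185  1.1562 -0.3462] psi -11.34 F [-1.4594  1.8407  3.0465] Ftool [ 1.5204 -1.7922 -3.0455] M [0.5404 0.3084 0.4253] gap 41.979283695242835 vel 0.817249587011593
```

The seal bit between 105° and 125° of turn (0.08 rising to 0.43 N m). The head yaw was −85.9° and the pipe yaw about −102.2°, so the target turn is about 196°, which is 71 to 91° past the bite. I stop just short of it and look.

>>> jog_arm(
  targets=[
    [0, 0, 3e-05, 5],
    [0, 0, 3e-05, 5],
    [0, 0, 3e-05, 5],
    [0, 0, 3e-05, 5],
    [0, 0, 3e-05, 5],
  ],
)

```text
t: 9.15
tool_pos: [0.5655, 0.1506, 0.1418]
tcp_rot: [-2.803, -1.418, -0.002]
contact_force: [0.1, 2.5, 2.9]
finger_gap: 0.48
finger_force: 30.0
```

>>> jog_arm(
  targets=[
    [0, 0, 0, 2],
    [0, 0, 0, 2],
    [0, 0, 0, 0],
    [0, 0, 0, 0],
  ],
)

```text
t: 9.55
tool_pos: [0.5655, 0.1505, 0.1418]
tcp_rot: [-2.849, -1.323, -0.002]
contact_force: [-0.0, 3.1, 3.8]
finger_gap: 0.481
finger_force: 30.0
```

```bash
cat > yaw.py <<'E'
from st import *
import sys
tag=sys.argv[1]
for n in('scene','top'):
    im,d=r.get_image(n);np.savez(f'{n}{tag}.npz',im=im,d=d)
for t in dict.fromkeys(('0',tag)):
  for n,c in(('scene',(.5695,.1495)),('top',(.563,.149))):
    f=np.load(f'{n}{t}.npz');P=cloud(n,f['d']);z=P[...,2];q=P[...,:2]-c;Rr=np.hypot(*np.moveaxis(q,-1,0))
    m=(f['d']>0)&(z>.1)&(z<.14)&(Rr>.060)&(Rr<.082)
    k,l,stt,ce=cv2.connectedComponentsWithStats(m.astype(np.uint8));B=[P[l==i].mean(0) for i in range(1,k) if stt[i,4]>40]
    print(t,n,B,[stt[i,4] for i in range(1,k) if stt[i,4]>40])
    if len(B)==2:
        a=(B[0]-B[1])*np.sign(B[1][1]-B[0][1]);print('  yaw',np.degrees(np.arctan2(a[1],a[0])))
E
python3 yaw.py 2
```

```text
t 9.55 [0.5655 0.1505 0.1418] j [-1.0007  0.3262  0.809   1.7628 -0.2565  1.1607 -0.8164] psi -40.2 F [-0.038   3.122   3.7508] Ftool [ 2.3645 -2.0443 -3.7479] M [0.9584 0.2176 0.19  ] gap 41.850136320366865 vel 0.008207067290524532
0 scene [array([0.5778, 0.0789, 0.1202]), array([0.5676, 0.2195, 0.1202])] [np.int32(115), np.int32(112)]
  yaw -85.8464264335636
0 top [array([0.5674, 0.0783, 0.122 ]), array([0.5572, 0.2194, 0.1221])] [np.int32(100), np.int32(102)]
  yaw -85.88132382659654
2 scene [array([0.5611, 0.0789, 0.1197]), array([0.5848, 0.2185, 0.119 ])] [np.int32(101), np.int32(120)]
  yaw -99.62338302689601
2 top [array([0.5505, 0.0792, 0.121 ])] [np.int32(103)]
```

>>> jog_arm(
  targets=[
    [0, 0, 0, 1.2],
    [0, 0, 0, 1.2],
    [0, 0, 0, 0],
    [0, 0, 0, 0],
  ],
)

```text
t: 10.05
tool_pos: [0.5654, 0.1504, 0.1418]
tcp_rot: [-2.878, -1.259, -0.002]
contact_force: [0.1, 4.6, 5.2]
finger_gap: 0.479
finger_force: 30.0
```

```bash
python3 yaw.py 3; python3 - <<'E'
from h import *
# scene pipe silhouette midline, pre-move image
f=np.load('scene0.npz');P=cloud('scene',f['d']);z=P[...,2]
pp=(f['d']>0)&(z>.097)&(z<.14);w=[]
for u in range(205,262):
    vs=np.nonzero(pp[180:235,u])[0]+180
    if len(vs)>3: w.append([u,(vs.min()+vs.max())/2])
w=ray('scene',np.array(w),.115)[:,:2];l=cv2.fitLine(w.astype(np.float32),cv2.DIST_HUBER,0,.001,.001).ravel()
print('scene pipe',l,np.degrees(np.arctan2(l[1],l[0])),((w-l[2:])@[-l[1],l[0]]*1e3).round(1))
E
```

```text
t 10.05 [0.5654 0.1504 0.1418] j [-1.007   0.3283  0.8175  1.7632 -0.2601  1.1613 -0.8574] psi -42.74 F [0.1379 4.5609 5.2488] Ftool [ 3.4494 -2.9946 -5.2446] M [1.2188 0.1942 0.3584] gap 41.71319276253845 vel 0.0018900989277144027
0 scene [array([0.5778, 0.0789, 0.1202]), array([0.5676, 0.2195, 0.1202])] [np.int32(115), np.int32(112)]
  yaw -85.8464264335636
0 top [array([0.5674, 0.0783, 0.122 ]), array([0.5572, 0.2194, 0.1221])] [np.int32(100), np.int32(102)]
  yaw -85.88132382659654
3 scene [array([0.558 , 0.0793, 0.1195]), array([0.5878, 0.2181, 0.1191])] [np.int32(98), np.int32(122)]
  yaw -102.14071613987001
3 top [array([0.5474, 0.08  , 0.121 ])] [np.int32(103)]
scene pipe [ 0.22909743  0.9734035   0.5327101  -0.01663842] 76.75606 [-0.8  0.   0.8  1.6 -0.7  0.1  0.9  1.6 -0.6  0.2  0.9  1.7 -0.5  0.2
  1.   1.8  1.   0.3  1.1  1.8  1.1  0.4  1.1 -2.6 -3.3 -5.5 -3.3 -2.5
 -1.7 -1.  -0.2  0.5 -0.2 -0.9 -1.6 -0.9 -0.1 -0.8 -0.1 -0.8 -0.1 -0.8
 -1.5 -2.2  0.   0.8  1.5  3.7  4.5  5.2  1.6  2.3  3.1  3.8  3.1  5.3
 -7. ]
```

>>> jog_arm(
  targets=[
    [0, 0, 0, 0],
    [0, 0, 0, 0],
    [0, 0, 0, 0],
    [0, 0, -0.01, 0],
    [0, 0, -0.04, 0],
  ],
  fingers=0.9,
)

```text
t: 10.65
tool_pos: [0.5628, 0.149, 0.189]
tcp_rot: [2.878, 1.258, -0.011]
contact_force: [0.1, 1.0, 0.5]
finger_gap: 0.84
finger_force: 0.0
```

>>> jog_arm(
  targets=[
    [0, 0, -0.04, 0],
    [0, 0, -0.03, 0],
    [0, 0, 0, 0],
    [0, 0, 0, 0],
  ],
)

```text
t: 11.05
tool_pos: [0.5654, 0.1496, 0.2622]
tcp_rot: [-2.879, -1.258, -0.002]
contact_force: [0.8, 0.0, -0.7]
finger_gap: 0.904
finger_force: 0.0
```

```bash
python3 yaw.py 4; python3 - <<'E'
from h import *
np.set_printoptions(precision=4,suppress=True)
for n,ax in(('top',(.5625,.1489)),('scene',(.5695,.149))):
    f=np.load(f'{n}4.npz');P=cloud(n,f['d']);d=np.array([-.2096,-.9778]);nn=np.array([-d[1],d[0]])
    q=P[...,:2]-ax;s=q@d;o=q@nn;z=P[...,2]
    m=(f['d']>0)&(z>.09)&(z<.14)&(abs(o)<.03)
    v,u=np.nonzero(m);w=ray(n,np.c_[u,v].astype(float),.115)[:,:2]-ax
    S=w@d;O=w@nn
    for a in np.arange(.06,.2,.006):
        k=(S>a)&(S<a+.006)
        if k.sum()>3: print(n,round(a,3),'off mid %.1f width %.1f'%((O[k].max()+O[k].min())*500,np.ptp(O[k])*1e3),end='; ')
    print()
E
```

```text
t 11.05 [0.5654 0.1496 0.2622] j [-1.0519  0.2288  0.8565  1.6047 -0.1756  1.3871 -0.923 ] psi -42.79 F [ 0.8008  0.0281 -0.7468] Ftool [0.5637 0.5683 0.7477] M [-0.0802  0.1321  0.003 ] gap 78.67006181520594 vel 0.0353624731810374
0 scene [array([0.5778, 0.0789, 0.1202]), array([0.5676, 0.2195, 0.1202])] [np.int32(115), np.int32(112)]
  yaw -85.8464264335636
0 top [array([0.5674, 0.0783, 0.122 ]), array([0.5572, 0.2194, 0.1221])] [np.int32(100), np.int32(102)]
  yaw -85.88132382659654
4 scene [array([0.5583, 0.0795, 0.1198]), array([0.5876, 0.2183, 0.1193])] [np.int32(99), np.int32(119)]
  yaw -101.90192166483196
4 top [] []
top 0.072 off mid 0.4 width 19.3; top 0.078 off mid 1.9 width 17.2; top 0.09 off mid 0.8 width 17.7; top 0.096 off mid 0.4 width 20.2; top 0.102 off mid -0.2 width 19.7; top 0.108 off mid -0.8 width 32.8; top 0.114 off mid -0.1 width 33.2; top 0.12 off mid -0.1 width 34.0; top 0.126 off mid 0.1 width 33.6; top 0.132 off mid -0.5 width 33.2; top 0.138 off mid 0.3 width 33.2; top 0.144 off mid -0.5 width 33.2; top 0.15 off mid -0.3 width 35.3; top 0.156 off mid -0
[... 435 characters left out ...]
16.9; scene 0.09 off mid -1.5 width 23.5; scene 0.096 off mid -1.6 width 27.9; scene 0.102 off mid 3.6 width 41.5; scene 0.108 off mid 4.2 width 43.1; scene 0.114 off mid 0.1 width 47.1; scene 0.12 off mid -0.8 width 48.7; scene 0.126 off mid -0.0 width 45.7; scene 0.132 off mid -0.5 width 48.1; scene 0.138 off mid -0.3 width 48.9; scene 0.144 off mid 0.8 width 48.2; scene 0.15 off mid -1.5 width 45.5; scene 0.156 off mid -3.4 width 44.9; scene 0.162 off mid -6.0 width 36.9; scene 0.168 off mid -3.0 width 29.3; scene 0.174 off mid -1.9 width 28.5; scene 0.18 off mid -2.7 width 30.1; scene 0.186 off mid -3.6 width 28.7; scene 0.192 off mid -2.5 width 29.4; scene 0.198 off mid -2.6 width 29.5;
```

>>> jog_arm(
  targets=[
    [-0.029, 0.0171, 0, 0],
    [-0.029, 0.0171, 0, 0],
    [-0.029, 0.0171, 0, 0],
    [-0.029, 0.0171, 0, 0],
    [0, 0, 0, -7.7],
  ],
)

```text
t: 11.65
tool_pos: [0.5352, 0.0125, 0.2608]
tcp_rot: [-2.792, -1.44, 0.003]
contact_force: [0.2, 0.2, 0.2]
finger_gap: 0.899
finger_force: 0.0
```

>>> jog_arm(
  targets=[
    [0, 0, 0.02, -7.7],
    [0, 0, 0.02, -7.7],
    [0, 0, 0.02, -7.7],
    [0, 0, 0, 0],
    [0, 0, 0, 0],
  ],
)

```text
t: 12.15
tool_pos: [0.5362, 0.0179, 0.2012]
tcp_rot: [-2.445, -1.972, 0.003]
contact_force: [0.6, -0.8, -0.3]
finger_gap: 0.902
finger_force: 0.0
```

```bash
python3 -c "
from st import *
to(.537,.018)"
```

```text
t 12.15 [0.5362 0.0179 0.2012] j [-0.9147  0.14    0.8823  1.8046 -0.1128  1.2511 -0.2149] psi -12.23 F [ 0.581  -0.7524 -0.262 ] Ftool [-0.6119  0.7275  0.2619] M [-0.0834  0.0686 -0.03  ] gap 78.43403628318906 vel 0.02718912037212219
tool shift to target [ 0.0003  0.0008 -0.    ]
```

>>> jog_arm(
  targets=[
    [0, 0.0008, 0.03, 0],
    [0, 0, 0.03, 0],
    [0, 0, 0.03, 0],
    [0, 0, 0.016, 0],
    [0, 0, 0, 0],
  ],
)

```text
t: 12.65
tool_pos: [0.5365, 0.018, 0.0943]
tcp_rot: [-2.443, -1.974, 0.004]
contact_force: [-0.1, -0.1, 0.6]
finger_gap: 0.896
finger_force: 0.0
```

>>> jog_arm(
  targets=[
    [0, 0, 0, 0],
    [0, 0, 0, 0],
    [0, 0, 0, 0],
    [0, 0, 0, 0],
    [0, 0, 0, 0],
  ],
  fingers=0.43,
)

```text
t: 13.15
tool_pos: [0.5376, 0.0181, 0.0959]
tcp_rot: [2.441, 1.978, 0.001]
contact_force: [0.1, -0.1, -0.0]
finger_gap: 0.528
finger_force: 0.0
```

>>> jog_arm(
  targets=[
    [0, 0, 0, 0],
    [0, 0, 0, 0],
    [0, 0, 0, 0],
    [0, 0, 0, 0],
  ],
)

```text
t: 13.55
tool_pos: [0.5374, 0.018, 0.0954]
tcp_rot: [2.441, 1.978, -0.0]
contact_force: [0.7, 0.1, 0.5]
finger_gap: 0.432
finger_force: 0.0
```

```bash
python3 - <<'E'
from st import *
im,d=r.get_image('scene');cv2.imwrite('pics/s3.png',cv2.resize(im[140:290,170:370,::-1],None,fx=4,fy=4))
E
```

```text
t 13.55 [0.5374 0.018  0.0954] j [-0.8483  0.2791  0.8491  1.9231 -0.2414  1.0444 -0.1048] psi -11.98 F [0.7174 0.1418 0.4977] Ftool [ 0.2876  0.6724 -0.4978] M [-0.0551  0.0723 -0.021 ] gap 37.61147624511949 vel 0.0017269697544866
```

View pics/s3.png

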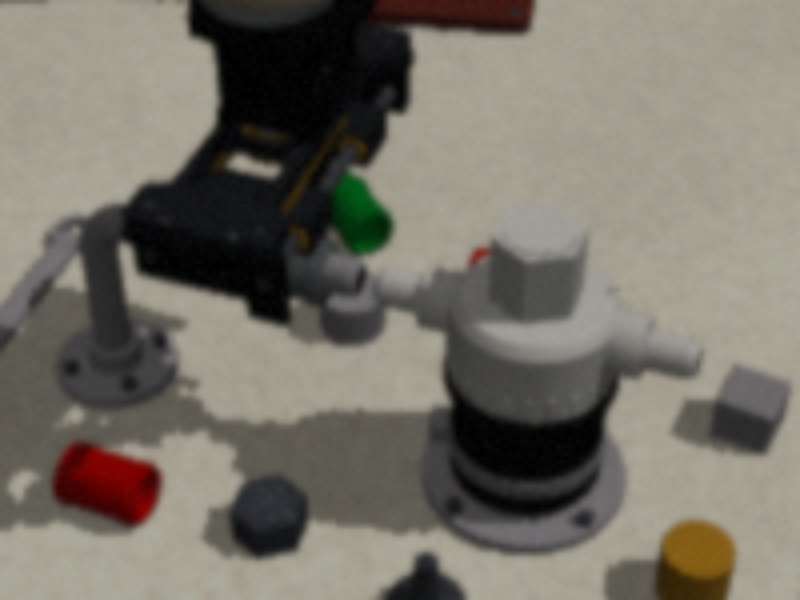

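The fingers straddle the sleeve at s3 (300,265), and the spout faces the pipe end at (395,285). I grip it now.

>>> jog_arm(
  targets=[
    [0, 0, 0, 0],
    [0, 0, 0, 0],
    [0, 0, 0, 0],
  ],
  fingers=0.2,
)

```text
t: 13.9
tool_pos: [0.5373, 0.0179, 0.0954]
tcp_rot: [-2.441, -1.978, 0.0]
contact_force: [-1.4, 0.2, 0.2]
finger_gap: 0.371
finger_force: 30.0
```

```bash
python3 -c "
from st import *"
```

```text
t 13.9 [0.5373 0.0179 0.0954] j [-0.8483  0.279   0.8491  1.9232 -0.2414  1.0444 -0.1047] psi -11.98 F [-1.3643  0.2138  0.1673] Ftool [-0.0739 -1.379  -0.167 ] M [-0.0773  0.1788 -0.0334] gap 32.258320215636296 vel 0.0014344045460621857
```

>>> jog_arm(
  targets=[
    [0, 0, -0.001, 0],
    [0, 0, -0.0005, 0],
    [0, 0, 0, 0],
    [0, 0, 0, 0],
  ],
)

```text
t: 14.3
tool_pos: [0.5374, 0.018, 0.0969]
tcp_rot: [2.441, 1.978, -0.0]
contact_force: [0.1, -0.1, -1.2]
finger_gap: 0.37
finger_force: 30.0
```

```bash
python3 -c "
from st import *
to(.537-.0531*-.2096,.018+.0531*.9778)"
```

```text
t 14.3 [0.5374 0.018  0.0969] j [-0.8497  0.2767  0.85    1.9217 -0.2393  1.0472 -0.1064] psi -11.97 F [ 0.1122 -0.1222 -1.1993] Ftool [-0.0962  0.1351  1.1993] M [-0.0153  0.1072  0.0253] gap 32.22347590152908 vel 0.0016567704253276278
tool shift to target [ 0.053  -0.0002 -0.    ]
```

>>> jog_arm(
  targets=[
    [0.005, 0, 0, 0],
    [0.006, 0, 0, 0],
    [0.006, 0, 0, 0],
    [0.003, 0, 0, 0],
    [0, 0, 0, 0],
  ],
)

```text
t: 14.8
tool_pos: [0.5416, 0.0383, 0.0968]
tcp_rot: [2.44, 1.979, -0.0]
contact_force: [0.1, -0.3, -1.6]
finger_gap: 0.372
finger_force: 30.0
```

```bash
python3 -c "
from st import *"
```

```text
t 14.8 [0.5416 0.0383 0.0968] j [-0.872   0.2883  0.8389  1.909  -0.2461  1.0503 -0.1375] psi -11.91 F [ 0.1135 -0.3121 -1.5654] Ftool [-0.2817  0.1756  1.5654] M [-0.0583  0.0549  0.036 ] gap 32.39964391928448 vel 0.010153036869416623
```

>>> jog_arm(
  targets=[
    [0.002, 0, 0, 0],
    [0.002, 0, 0, 0],
    [0.002, 0, 0, 0],
    [0.002, 0, 0, 0],
    [0.002, 0, 0, 0],
  ],
)

```text
t: 15.3
tool_pos: [0.5436, 0.0475, 0.0969]
tcp_rot: [2.441, 1.978, -0.0]
contact_force: [-0.4, 0.4, -0.9]
finger_gap: 0.372
finger_force: 30.0
```

```bash
python3 -c "
from st import *"
```

```text
t 15.3 [0.5436 0.0475 0.0969] j [-0.8817  0.2941  0.8343  1.9025 -0.2498  1.0521 -0.1525] psi -11.98 F [-0.3648  0.3552 -0.9242] Ftool [ 0.2718 -0.4305  0.9242] M [-0.1102  0.0372  0.0476] gap 32.384574968720536 vel 0.03029389943953188
```

>>> jog_arm(
  targets=[
    [0.002, 0, 0, 0],
    [0.002, 0, 0, 0],
    [0.002, 0, 0, 0],
    [0.002, 0, 0, 0],
    [0.001, 0, 0, 0],
  ],
)

```text
t: 15.8
tool_pos: [0.5455, 0.0564, 0.0969]
tcp_rot: [-2.441, -1.978, 0.0]
contact_force: [-0.4, 0.8, -0.9]
finger_gap: 0.37
finger_force: 30.0
```

```bash
python3 -c "
from st import *"
```

```text
t 15.8 [0.5455 0.0564 0.0969] j [-0.8908  0.2999  0.8294  1.896  -0.2534  1.0538 -0.1656] psi -11.96 F [-0.3782  0.7693 -0.9343] Ftool [ 0.6742 -0.5294  0.9343] M [-0.1254  0.0511 -0.0375] gap 32.19444095527325 vel 0.012644499869477315
```

>>> jog_arm(
  targets=[
    [0.002, 0, 0, 0],
    [0.002, 0, 0, 0],
    [0.002, 0, 0, 0],
    [0.002, 0, 0, 0],
    [0.001, 0, 0, 0],
  ],
)

```text
t: 16.3
tool_pos: [0.5474, 0.0652, 0.0969]
tcp_rot: [2.441, 1.978, -0.0]
contact_force: [0.4, 0.8, -0.3]
finger_gap: 0.373
finger_force: 30.0
```

```bash
python3 -c "
from st import *"
```

```text
t 16.3 [0.5474 0.0652 0.0969] j [-0.8995  0.306   0.8247  1.8891 -0.257   1.0557 -0.1786] psi -11.96 F [ 0.4218  0.806  -0.2954] Ftool [0.8759 0.2455 0.2954] M [-0.1563  0.0794  0.0413] gap 32.44811041026899 vel 0.012484053322167572
```

>>> jog_arm(
  targets=[
    [0.001, 0, 0, 0],
    [0.001, 0, 0, 0],
    [0.001, 0, 0, 0],
    [0, 0, 0, 0],
  ],
)

```text
t: 16.7
tool_pos: [0.548, 0.068, 0.0969]
tcp_rot: [2.441, 1.978, -0.0]
contact_force: [0.5, -0.5, -0.4]
finger_gap: 0.372
finger_force: 30.0
```

>>> jog_arm(
  targets=[
    [0.001, 0, 0, 0],
    [0, 0, 0, 0],
  ],
)

```text
t: 16.9
tool_pos: [0.5482, 0.069, 0.0969]
tcp_rot: [2.441, 1.978, 0.0]
contact_force: [0.2, 0.8, -0.8]
finger_gap: 0.367
finger_force: 30.0
```

>>> jog_arm(
  targets=[
    [0.001, 0, 0, 0],
    [0, 0, 0, 0],
  ],
)

```text
t: 17.1
tool_pos: [0.5484, 0.07, 0.0969]
tcp_rot: [-2.441, -1.978, 0.0]
contact_force: [-0.3, 0.4, -0.9]
finger_gap: 0.375
finger_force: 30.0
```

```bash
python3 -c "
from st import *"
```

```text
t 17.1 [0.5484 0.07   0.0969] j [-0.9042  0.3094  0.8222  1.8854 -0.2591  1.0567 -0.1855] psi -11.96 F [-0.2795  0.3623 -0.8942] Ftool [ 0.2965 -0.3485  0.8942] M [-0.0857  0.1258  0.0484] gap 32.599245643441684 vel 0.0023205655662703615
```

>>> jog_arm(
  targets=[
    [0.001, 0, 0, 0],
    [0, 0, 0, 0],
  ],
)

```text
t: 17.3
tool_pos: [0.5484, 0.0702, 0.0969]
tcp_rot: [2.441, 1.977, -0.001]
contact_force: [-0.9, -3.5, 0.8]
finger_gap: 0.371
finger_force: 30.0
```

>>> jog_arm(
  targets=[
    [0.001, 0, 0, 0],
    [0, 0, 0, 0],
  ],
)

```text
t: 17.5
tool_pos: [0.5484, 0.0702, 0.0968]
tcp_rot: [2.441, 1.976, -0.003]
contact_force: [-1.9, -6.0, 1.5]
finger_gap: 0.369
finger_force: 30.0
```

```bash
python3 -c "
from st import *"
```

```text
t 17.5 [0.5484 0.0702 0.0968] j [-0.9054  0.3108  0.8225  1.8843 -0.2583  1.0578 -0.1882] psi -12.04 F [-1.8851 -5.9711  1.5262] Ftool [-6.2357 -0.5993 -1.5144] M [-1.3986  0.551   0.0548] gap 32.08020984930755 vel 0.0022539742459046505
```

>>> jog_arm(
  targets=[
    [-0.001, 0, 0, 0],
    [0, 0, 0, 0],
  ],
)

```text
t: 17.7
tool_pos: [0.5485, 0.0702, 0.0969]
tcp_rot: [2.441, 1.977, -0.001]
contact_force: [-2.0, -4.7, 0.3]
finger_gap: 0.369
finger_force: 30.0
```

>>> jog_arm(
  targets=[
    [0, 0, 0, 0],
    [0, 0, 0, 0],
    [0, 0, 0, 0],
    [0, 0, 0, 0],
    [0, 0, 0, 0],
  ],
  fingers=0.95,
)

```text
t: 18.2
tool_pos: [0.5486, 0.071, 0.0969]
tcp_rot: [-2.441, -1.978, -0.0]
contact_force: [-0.2, -0.9, 0.4]
finger_gap: 0.737
finger_force: 0.0
```

>>> jog_arm(
  targets=[
    [0, 0, 0, 0],
    [0, 0, -0.02, 0],
    [0, 0, -0.04, 0],
    [0, 0, -0.04, 0],
    [0, 0, -0.04, 0],
  ],
)

```text
t: 18.7
tool_pos: [0.5483, 0.0706, 0.2385]
tcp_rot: [-2.441, -1.977, 0.0]
contact_force: [0.0, 1.4, -0.5]
finger_gap: 0.945
finger_force: 0.0
```

>>> jog_arm(
  targets=[
    [-0.03, 0, -0.02, 0],
    [-0.04, 0, 0, 0],
    [-0.04, 0, 0, 0],
    [-0.04, 0, 0, 0],
    [0, 0, 0, 0],
  ],
)

```text
t: 19.2
tool_pos: [0.5161, -0.0822, 0.2574]
tcp_rot: [2.449, 1.967, 0.001]
contact_force: [0.4, 0.6, -0.1]
finger_gap: 0.949
finger_force: 0.0
```

```bash
python3 - <<'E'
from st import *
for n in('top','scene'):
    im,d=r.get_image(n);np.savez(f'{n}9.npz',im=im,d=d)
    if n=='scene': cv2.imwrite('pics/s4.png',cv2.resize(im[150:290,170:370,::-1],None,fx=4,fy=4))
    else: a=cv2.resize(im[170:270,190:370,::-1],None,fx=4,fy=4);cv2.imwrite('pics/t4.png',a)
E
```

```text
t 19.2 [ 0.5161 -0.0822  0.2574] j [-0.8617  0.0434  0.9799  1.7574 -0.0371  1.3593 -0.0918] psi -12.45 F [ 0.3838  0.6206 -0.1093] Ftool [0.6887 0.2409 0.1097] M [-0.1301  0.0691  0.003 ] gap 82.59497770954235 vel 0.07669823871073676
```

View pics/s4.png

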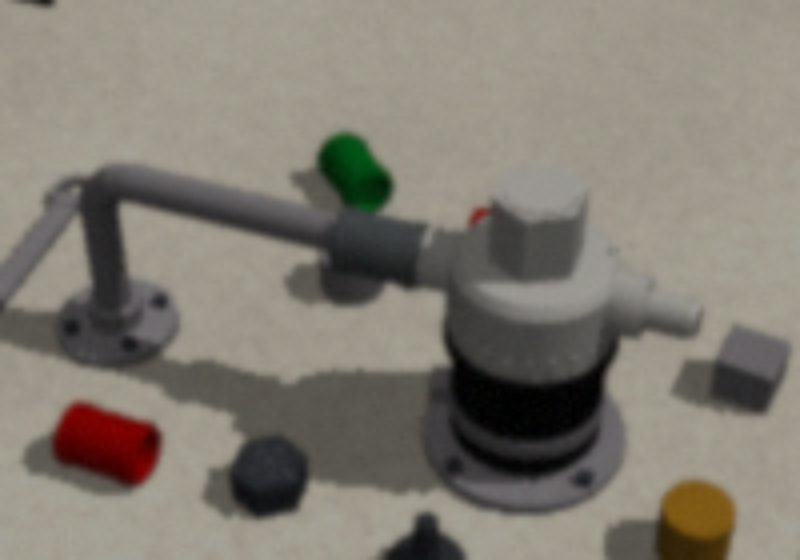

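View pics/t4.png

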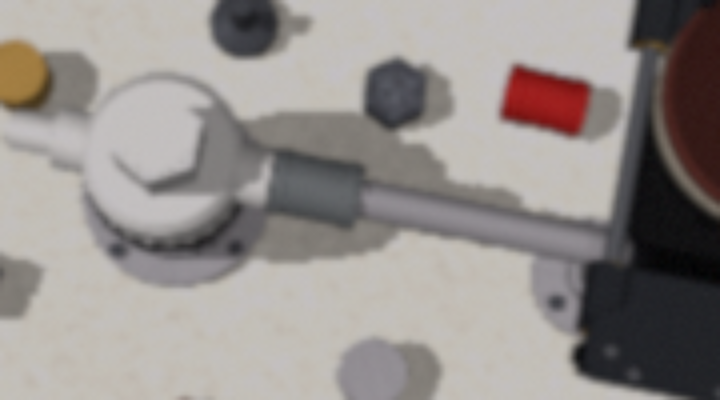

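```bash
python3 - <<'E'
from h import *
for t in'09':
  for n,ax in(('top',(.5625,.1489)),('scene',(.5685,.149))):
    f=np.load(f'{n}{t}.npz');im=f['im'].astype(int);d=np.array([-.2096,-.9778])
    S=np.arange(.045,.17,.001);pts=[]
    for s in S: pts.append([*(np.array(ax)+s*d),.130])
    uv=proj(n,np.array(pts)).astype(np.float32)
    g=cv2.remap(f['im'].max(-1).astype(np.float32),uv[None,:,0],uv[None,:,1],cv2.INTER_LINEAR)[0]
    print(t,n,' '.join(f'{int(s*1e3+.5)}:{int(v)}' for s,v in zip(S,g)))
E
```

```text
0 top 45:84 46:85 47:84 48:84 49:83 50:82 51:81 52:80 53:80 54:79 55:79 56:80 57:81 58:84 59:87 60:90 61:92 62:94 63:96 64:96 65:96 66:96 67:96 68:97 69:98 70:98 71:97 72:97 73:98 74:98 75:97 76:96 77:97 78:98 79:99 80:99 81:99 82:99 83:98 84:98 85:98 86:99 87:99 88:99 89:98 90:97 91:97 92:99 93:102 94:106 95:111 96:111 97:111 98:110 99:109 100:109 101:108 102:108 103:108 104:108 105:108 106:108 107:107 108:104 109:99 110:94 111:87 112:82 113:80 114:78 115:78 116:77 117:76 118:76 119:76 120:78 121:78 122:78 123:79 124:79 125:80 126:80 127:80 128:80 129:79 130:78 131:78 132:78 133:78 134:77 135:78 136:78 137:78 138:78 139:77 140:77 141:78 142:78 143:77 144:77 145:77 146:78 147:78 148:78 149:79 150:80 151:79 152:78 153:78 154:77 155:76 156:74 157:77 158:82 159:88 160:97 161:103 162:105 163:107 164:108 165:109 166:109 167:109 168:108 169:109
0 scene 45:104 46:113 47:120 48:126 49:128 50:132 51:136 52:140 53:144 54:146 55:147 56:148 57:148 58:148 59:150 60:152 61:152 62:151 63:152 64:154 65:154 66:152 67:150 68:151 69:153 70:152 71:152 72:154 73:155 74:155 75:155 76:155 77:153 78:153 79:
[... 1772 characters left out ...]
68 74:68 75:69 76:69 77:69 78:69 79:69 80:68 81:68 82:68 83:67 84:67 85:68 86:68 87:67 88:66 89:66 90:67 91:67 92:68 93:68 94:68 95:69 96:70 97:71 98:69 99:68 100:67 101:67 102:67 103:68 104:70 105:74 106:77 107:84 108:90 109:92 110:95 111:95 112:95 113:95 114:95 115:96 116:96 117:97 118:100 119:102 120:105 121:109 122:113 123:116 124:119 125:121 126:123 127:125 128:127 129:126 130:126 131:125 132:125 133:125 134:125 135:126 136:126 137:127 138:126 139:125 140:125 141:125 142:125 143:124 144:123 145:123 146:124 147:123 148:121 149:122 150:123 151:123 152:123 153:122 154:124 155:126 156:128 157:129 158:130 159:129 160:128 161:126 162:122 163:122 164:124 165:126 166:127 167:127 168:128 169:127
```

The sleeve now spans about 58 to 106 mm from the axis in both views (s4 (375,245), t4 (315,188)). Its centre is at 82 mm, which is home, and the arm is clear of everything.

```bash
python3 -c "
from plant import r
print(r.hand_in())"
```

```text
the job is handed in; nothing more can be done
None
```

I handed the job in at about 19 s: the head is screwed down some 71–91° past the seal's bite with a spout in line with the pipe, and the sleeve is home on that spout (centre 82 mm from the pot's axis) and let go.

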